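# Click the thumbwheel to its mark and store the setting

## Robot

A 6-joint arm with a two-finger parallel gripper is mounted at the origin on a cart in front of the work surface, level with it; the furniture and walls round the work are solid. World frame = base frame: x ahead of the robot, y to its left, z up, the work surface at z = 0. Lengths are in m, angles in degrees, forces in N, time in s.
With the tool pointing down it reaches from about 0.325 to 0.85 m from the base axis. Payload 15.5 kg.
Tool frame: the origin (TCP) lies midway between the tips of the shut fingers; the grasp point (between the pads) lies 19 mm behind it; z points along the fingers, y is the line along which they close (so a half turn about z gives the same grasp; the last joint's range is limited). The gripper opens to 91 mm and grips with 3 to 60 N. Pads are 32 mm wide; open, the fingers measure 118 mm over their backs; the gripper's body (76 mm by 178 mm) begins 60 mm behind the grasp point.
Start: joints at [-79.383, 28.281, 77.091, -0, 74.628, -5.472], TCP at [0.173, -0.601, 0.214] pointing down, gripper open.
Joint ranges: [-166.48, 166.48], [-47.26, 123.95], [12.59, 153.08], [-70.14, 250.14], [6.76, 159.57], [-176.63, 176.63]. Speed limits (degrees/s): [108.29, 108.29, 147.25, 172.46, 172.46, 172.46].

## Interface

Orientations are given as a 3x3 rotation matrix whose columns are the frame's x, y, z axes.
In Python, from bench import ctrl gives the robot as it stands. The module is installed in compiled form; this text tells all that it offers. Calls block until the motion is done:
- ctrl.goto(position, orientation): joint-space move of the TCP to a pose.
- ctrl.move_l(position, vel=0.15, ori=None, contact_N=None): straight line of the TCP; ori=None keeps the orientation; vel is the mean speed in m/s. With contact_N (N) it stops when the force on the tool has changed by that much, and returns True; else False.
- ctrl.movej(angles): joint-space move.
- ctrl.command_gripper(opening): opening from 0.0 (shut) to 1.0 (fully open); the grip force is fixed at half the most; returns when the fingers have stopped.
- ctrl.sleep(seconds).
- ctrl.ik(position, orientation): joint angles nearest the present ones, or None.
- ctrl.read_camera(name): name is "side" or "top" or "wrist"; returns the picture (480x640x3 uint8, blue, green, red); there is no depth.
- ctrl.camera_params(name): a dict with "fx", "fy", "cx", "cy" (pixels), "pose" (4x4, takes a point from camera to world coordinates); the wrist camera has in their place "T_tool_cam" (4x4, takes a point from camera to tool coordinates, whose origin is the TCP and whose axes are the flange's). Camera axes: x right, y up, looking along -z (the intrinsics and any distortion apply to the point x, -y, -z); pixel columns grow to the right and rows downward; lengths in m; the calibration is good to about 2 mm. A picture is of the moment at which its call begins: read the wrist's pose just before it. camera_params takes no time and is no camera call.
A pose or a line that the arm cannot do raises ctrl.MotionError and nothing moves.
- ctrl.sign_off(): hands the job in; it is judged then, once.
Readings, each from a call of its own:
- ctrl.current_t(): time.
- ctrl.current_q(): joint angles.
- ctrl.current_dq(): joint speeds.
- ctrl.current_effort(): joint torques, N m.
- ctrl.current_tool_pos(): TCP position.
- ctrl.current_eef_rot(): TCP orientation.
- ctrl.current_contact_force(): force on the tool from outside, world axes, zero at the start.
- ctrl.current_wrist_torque(): the same for the moment, N m.
- ctrl.current_grip_width(): opening from 0.0 (shut) to 1.0 (fully open).
- ctrl.current_grasp_force(): force on a finger pad.
Only numpy, scipy, OpenCV 4.12 (cv2) and the standard library are available. Lean on these libraries where they do the work, as an engineer would, in place of code of your own. Each camera call takes 0.05 s, during which the arm holds its last target. There are 200 camera calls.

## Task

Set the bench controller: with a fingertip, roll its knurled thumbwheel away from the robot, click by click, until the wheel's white bar has clicked in at the very top, pointing straight up, between the two white index marks on the guard cheeks. With the wheel resting there, press the round button beside it all the way down and let it come up again. Nothing is to be gripped: do not lift or shove the controller, and leave the spool, the box and the screwdriver where they are.

Things in the scene. Friction and masses are not known exactly. Their poses are not given: they have to be found in the camera images.
- controller: Loose grey console, 1.9 to 2.7 kg on rubber feet, 164 (x) x 154 (y) x 64 mm to its flat deck. Origin at the centre of its underside; +x is its rear (turned away from the robot, yaw within 0.4 rad), +y its left, z up. A black thumbwheel stands in a slot in the left half of the deck (y = +35 mm), the push button in the right half (y = -45 mm).
- dial_crown (a point): Highest point of the thumbwheel's rim, fixed in the controller (it does not turn), 80 mm above the bench; axes as the controller's. The wheel has 36 mm radius, is 22 mm wide and turns on a level axle along the controller's y, 36 mm below this point. Its rim has ridges every 12 degrees and one white bar 5 mm wide across it. Press down here and move to +x to roll it.
- dial (a joint): Thumbwheel angle, rad; grows as its top moves to the controller's rear. Clicks at 0, 0.419, 0.838, 1.257 (15 mm of rim apart), end stops 0.15 beyond; snaps to the nearest when let go. At 0.838 the white bar is at the index marks: the wanted setting; it starts 1 or 2 clicks before. A click takes about 2 N at the rim: a tip pressing 4 to 12 N on the crown rolls it, rim moving with the tip, either way.
- store (a joint): Travel of the push button, m: 0 up, 0.005 fully down. Sprung, 4 N when fully down; comes up by itself. It counts as pressed beyond 0.004.
- store_top (a point): Centre of the top of the grey round push button (26 mm across), which moves straight down; axes as the controller's. It lies 80 mm to the right (-y) of the wheel.
- solder_spool: Bystander: spool of solder, 54 mm across, 55 mm high, standing behind the controller. Origin at the centre of its underside.
- part_box: Bystander: small white cardboard box 66 x 98 x 31 mm, behind the controller. Origin at the centre of its underside.
- screwdriver: Bystander: blue-handled screwdriver 210 mm long, 30 mm thick, lying to the right of the controller. Origin under its middle.
- index_mark (a point): White index mark, 4 mm wide, on top of the left guard cheek: fixed black round cheeks 6.5 mm thick stand close on both sides of the wheel, their tops 6 mm below its rim, each with such a mark in line with the crown. Axes as the controller's.

How it is judged (in metres and radians):
On the way, in this order (a step that is already met when the one before it is completed fails the run):
1. the wheel rests in the click with its white bar at the top (value of joint dial between 0.738 and 0.938 rad), for 0.3 s.
2. the button is pressed fully down with the wheel in that click (all of step 1 and value of joint store above 0.004 m), for 0.05 s.
At the end, for the whole second after the job is handed in: The wheel rests within 0.1 rad of 0.838 (white bar between the index marks), the button is up again (under 1.5 mm), the controller stands level and at rest within 30 mm of its start, and the bystanders are within 30 mm of theirs (all of step 1 and velocity of joint dial between -0.1 and 0.1 rad/s and value of joint store below 0.0015 m and linear speed of controller below 0.02 m/s and angle between controller's own z axis and vertical below 0.05 rad and distance of each of controller, solder_spool, part_box, screwdriver from where it was at the start of the episode below 0.03 m); the robot touches nothing.
It fails at once if the controller is lifted, tipped or shoved more than 30 mm (distance of controller from where it was at the start of the episode above 0.03 m or height (world z) of controller above 0.012 m or angle between controller's own z axis and vertical above 0.15 rad).
It fails at once if a bystander is lifted or moved more than 30 mm (distance of any of solder_spool, part_box, screwdriver from where it was at the start of the episode above 0.03 m).
It also fails if it takes over 48 s, if anything falls off the work surface, if the arm or the gripper's body presses on something with over 40 N, if the wrist force passes 120 N, or if a joint passes its speed limit or range.

## Working session

There is one attempt and no reset: what is moved stays moved. The work goes in short steps, each a Python script; the robot and the scene stay as the last script left them, time stands still between calls to the robot, and variables do not carry over. Pictures are saved under pics/ and viewed, at most 10 in all, crops included, and the job is handed in when it is done.

```bash
mkdir -p pics
python3 - <<'E'
from bench import ctrl
import cv2,numpy as np
a=ctrl.read_camera("top");b=ctrl.read_camera("side")
cv2.imwrite("pics/top.png",a);cv2.imwrite("pics/side.png",b)
for n in("top","side","wrist"):
    print(n,ctrl.camera_params(n))
print(ctrl.current_t(),ctrl.current_eef_rot())
E
```

```text
top {'fx': 574.6317234886511, 'fy': 574.6317234886511, 'cx': 318.40260319760534, 'cy': 234.50601194568577, 'pose': array([[ 0.02505285,  0.99943383, -0.02245826,  0.56433846],
       [-0.99945787,  0.02456076, -0.02192552, -0.03485038],
       [-0.02136152,  0.02299538,  0.99950733,  0.94992972],
       [ 0.        ,  0.        ,  0.        ,  1.        ]])}
side {'fx': 593.2716041563461, 'fy': 593.2716041563461, 'cx': 315.81259352924343, 'cy': 247.4141688133389, 'pose': array([[-0.85942018,  0.22434837, -0.45941785,  0.13505597],
       [-0.51120929, -0.39091409,  0.76540919,  0.73073685],
       [-0.0078746 ,  0.89266678,  0.45064844,  0.509966  ],
       [ 0.        ,  0.        ,  0.        ,  1.        ]])}
wrist {'fx': 372.1916085802849, 'fy': 372.1916085802849, 'cx': 323.7173547951075, 'cy': 243.15374739278462, 'T_tool_cam': array([[ 8.03001308e-04,  9.59944159e-01,  2.80190232e-01,
         7.84472764e-02],
       [ 9.99999493e-01, -6.00470489e-04, -8.08674736e-04,
         7.35190187e-04],
       [-6.08036624e-04,  2.80190739e-01, -9.59944155e-01,
        -1.72136680e-01],
       [ 0.00000000e+00,  0.00000000e+00,  0.00000000e+00,
         1.00000000e+00]])}
0.1 [[ 9.60838987e-01  2.77107185e-01 -2.23464965e-04]
 [ 2.77107262e-01 -9.60838384e-01  1.07971938e-03]
 [ 8.44842821e-05 -1.09936024e-03 -9.99999392e-01]]
```

View pics/top.png

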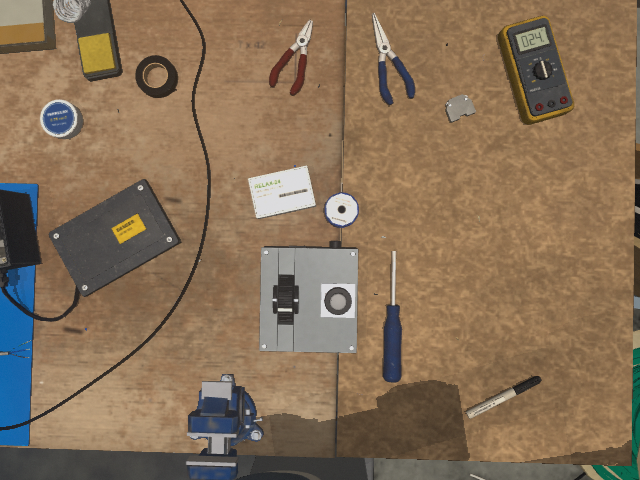

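View pics/side.png

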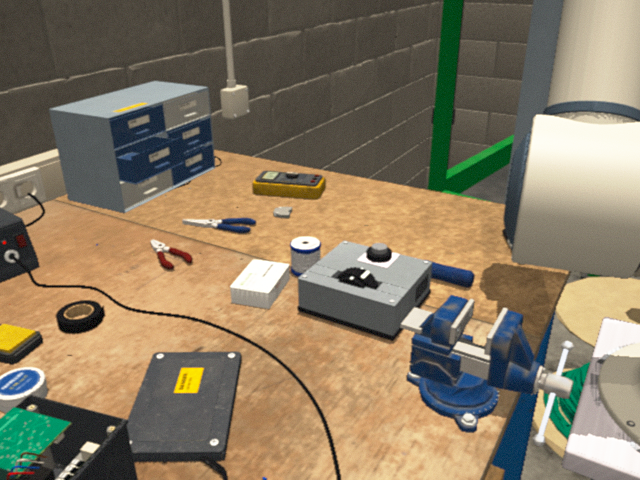

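The top view shows the controller centred near (309,299), with the wheel at (286,299), the button at (338,300) and yaw close to zero. The vise is in front of it, the spool and box behind, and the screwdriver to its right. The side view shows the white bar on the wheel near (362,281). Next I shut the gripper and look from close above.

```bash
cat > h.py <<'E'
from bench import ctrl
import cv2,numpy as np
def R(yaw): 
    c,s=np.cos(yaw),np.sin(yaw); return np.array([[c,s,0],[s,-c,0],[0,0,-1.]])
def cam(n):
    p=ctrl.camera_params(n)
    if n=="wrist":
        T=np.eye(4);T[:3,:3]=ctrl.current_eef_rot();T[:3,3]=ctrl.current_tool_pos();p["pose"]=T@p["T_tool_cam"]
    return p
def shot(n,f=None):
    p=cam(n);im=ctrl.read_camera(n)
    if f: cv2.imwrite("pics/"+f,im)
    return p,im
def ray(p,u,v,z):
    d=p["pose"][:3,:3]@np.array([(u-p["cx"])/p["fx"],-(v-p["cy"])/p["fy"],-1]);o=p["pose"][:3,3]
    return o+d*(z-o[2])/d[2]
E
python3 - <<'E'
from h import *
p=cam("top")
for u,v,z in((286,299,.08),(338,300,.085),(266,248,.064),(262,348,.064),(350,348,.064),(353,251,.064)): print(ray(p,u,v,z).round(4))
ctrl.command_gripper(0)
ctrl.goto([.44,-.01,.2],R(0))
p,im=shot("wrist","w1.png");np.save("w1.npy",p["pose"])
print(ctrl.current_t(),ctrl.current_tool_pos(),ctrl.current_contact_force())
E
```

```text
[0.4851 0.0308 0.08  ]
[ 0.4862 -0.0478  0.085 ]
[0.5614 0.065  0.064 ]
[0.4075 0.067  0.064 ]
[ 0.4114 -0.0682  0.064 ]
[ 0.5602 -0.0693  0.064 ]
3.825 [ 0.44022045 -0.01053593  0.20000756] [-0.43481719  0.64666888 -0.07474714]
```

View pics/w1.png

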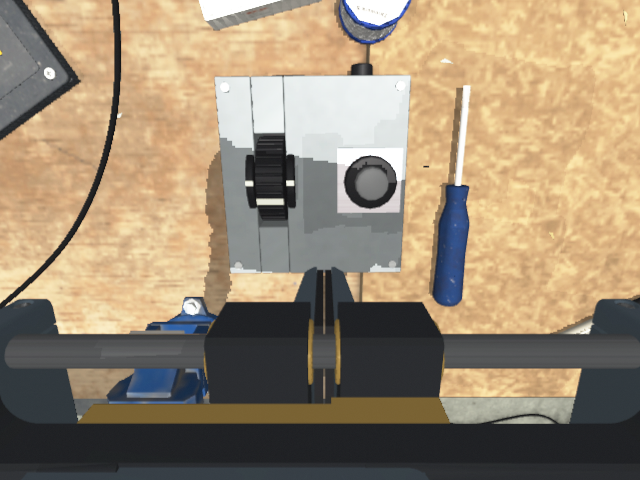

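The wrist view shows the index marks at (250,183) and (291,183), the white bar at (270,202) on the robot side, and the button centred at (371,182). Next I check the angle and the button height with rays.

Run:
```python
from h import *
im=cv2.imread("pics/w1.png");p=ctrl.camera_params("wrist");p["pose"]=np.load("w1.npy")
g=cv2.cvtColor(im,cv2.COLOR_BGR2GRAY)
x0,y0=244,130;m=(g[y0:225,x0:298]>170).astype(np.uint8)
n,l,s,c=cv2.connectedComponentsWithStats(m)
for i in range(1,n):
    if s[i,4]>8: print(s[i],c[i]+[x0,y0])
for uv in((250,183),(291,183)): print("mark",ray(p,*uv,.074).round(4))
for k in(1,2):
    t=.419*k; print("bar",k,ray(p,270,202,.08-.036*(1-np.cos(t))).round(4), -.036*np.sin(t))
t=cam("top");s=cam("side")
for z in(.064,.07,.075,.08,.085,.09,.095): print("btn",z,ray(p,371.5,181,z).round(4),ray(t,338.5,300,z).round(4),ray(s,379,249,z).round(4))
for u,v in((217,77),(409,77),(401,271),(232,271)): print(ray(p,u,v,.064).round(4))
```

```text
[  0   0  10  21 176] [248.38068182 139.08522727]
[10  0 30  3 90] [268.5 131. ]
[ 41   0  13  26 302] [291.50331126 141.68211921]
[ 1 51  8  5 40] [248.5 183. ]
[42 50  8  6 43] [289.6744186 182.6744186]
[ 12  69  28   6 159] [269.58490566 201.50314465]
mark [0.482 0.047 0.074]
mark [0.482  0.0143 0.074 ]
bar 1 [0.4672 0.0312 0.0769] -0.014646497774084272
bar 2 [0.4656 0.0325 0.0681] -0.026759041413241803
btn 0.064 [ 0.4824 -0.0511  0.064 ] [ 0.4843 -0.0488  0.064 ] [ 0.4959 -0.0738  0.064 ]
btn 0.07 [ 0.4831 -0.0503  0.07  ] [ 0.4849 -0.0487  0.07  ] [ 0.4911 -0.063   0.07  ]
btn 0.075 [ 0.4837 -0.0497  0.075 ] [ 0.4853 -0.0487  0.075 ] [ 0.487 -0.054  0.075]
btn 0.08 [ 0.4843 -0.049   0.08  ] [ 0.4858 -0.0486  0.08  ] [ 0.483  -0.0449  0.08  ]
btn 0.085 [ 0.4848 -0.0484  0.085 ] [ 0.4862 -0.0485  0.085 ] [ 0.4789 -0.0359  0.085 ]
btn 0.09 [ 0.4854 -0.0477  0.09  ] [ 0.4867 -0.0484  0.09  ] [ 0.4749 -0.0269  0.09  ]
btn 0.095 [ 0.486  -0.0471  0.095 ] [ 0.4871 -0.0483  0.095 ] [ 0.4709 -0.0179  0.095 ]
[0.5612 0.0697 0.064 ]
[ 0.5612 -0.0768  0.064 ]
[ 0.4035 -0.0799  0.064 ]
[0.4035 0.0691 0.064 ]
```

One click is needed: the bar is 15 mm before the crown, which is at about (0.483, 0.031, 0.08). Pressing down and rolling.

Run:
```python
from h import *
P=np.array
ctrl.goto([.475,.031,.11],R(0.01)); 
ctrl.move_l([.475,.031,.09],vel=.05)
print(ctrl.move_l([.475,.031,.070],vel=.01,contact_N=6))
q=ctrl.current_tool_pos();print(q,ctrl.current_contact_force())
for k in range(1,4):
    ctrl.move_l([q[0]+.005*k,.031,q[2]],vel=.02);print(ctrl.current_tool_pos(),ctrl.current_contact_force().round(1))
q=ctrl.current_tool_pos()
ctrl.move_l([q[0],.031,.11],vel=.06)
ctrl.goto([.44,-.01,.2],R(0));ctrl.sleep(.2)
p,im=shot("wrist","w2.png");cv2.imwrite("pics/w2c.png",cv2.resize(im[60:290,190:430],None,fx=2.4,fy=2.4))
m=(cv2.cvtColor(im,6)[155:225,244:298]>170).astype(np.uint8)
n,l,s,c=cv2.connectedComponentsWithStats(m)
for i in range(1,n):
    if s[i,4]>8: print(s[i],c[i]+[244,155])
print(ctrl.current_t())
```

```text
True
[0.47533363 0.03096938 0.07966736] [-1.30622445  1.19376637  9.25649618]
[0.48067587 0.03102485 0.07983086] [-0.1  0.9  6.1]
[0.48605319 0.03102214 0.07995916] [0.7 1.3 7.2]
[0.49079967 0.03105477 0.08000953] [-0.9  0.7 10.4]
[ 2 25  8  6 46] [249.34782609 182.5       ]
[ 12  25  28   7 192] [269.21875  183.015625]
[43 25  8  5 38] [290.68421053 182.        ]
8.6417
```

View pics/w2c.png

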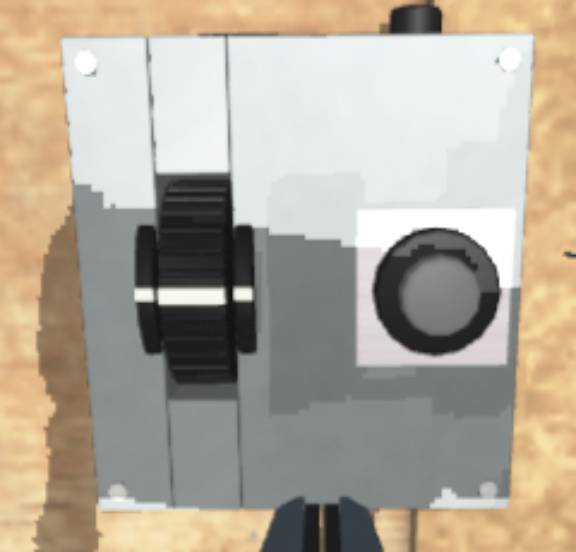

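The wheel has clicked in: the bar at (269,183) lines up with the marks at (249,182.5) and (291,182). Before pressing I check the button's shape in the side view, since the dark ring could stand higher than the button.

Run:
```python
from h import *
im=cv2.imread("pics/side.png");cv2.imwrite("pics/sc.png",cv2.convertScaleAbs(cv2.resize(im[232:292,325:415],None,fx=8,fy=8,interpolation=2),alpha=1.6))
```

```text
(no output)
```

View pics/sc.png

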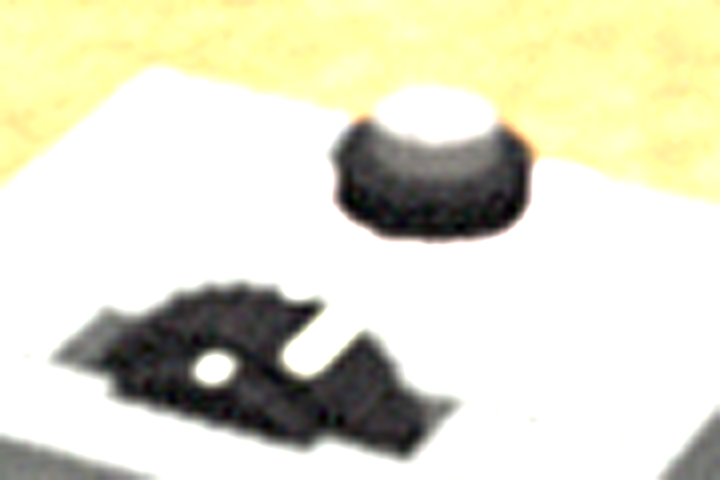

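The button's grey top stands clear above the dark collar, at about (379,246) in the side picture, so a shut fingertip can press it down fully.

Run:
```python
from h import *
w=ctrl.camera_params("wrist");w["pose"]=np.load("w1.npy")
A=[];B=[]
for p,u,v in((w,373.3,183),(cam("top"),338.5,300),(cam("side"),379.4,246)):
    o=p["pose"][:3,3];d=ray(p,u,v,0)-o;d/=np.linalg.norm(d);M=np.eye(3)-np.outer(d,d);A.append(M);B.append(M@o)
b=np.linalg.lstsq(np.vstack(A),np.hstack(B),rcond=None)[0];print("button",b)
x,y=b[:2]
ctrl.goto([x,y,.125],R(0.01));ctrl.move_l([x,y,.105],vel=.05)
print(ctrl.move_l([x,y,.065],vel=.01,contact_N=2.5),ctrl.current_tool_pos(),ctrl.current_contact_force())
z=ctrl.current_tool_pos()[2]
print(ctrl.move_l([x,y,z-.008],vel=.01,contact_N=14),ctrl.current_tool_pos(),ctrl.current_contact_force())
ctrl.sleep(.3);print(ctrl.current_tool_pos(),ctrl.current_contact_force(),ctrl.current_t())
```

```text
button [ 0.48454798 -0.0492536   0.08325853]
True [ 0.48459586 -0.04926681  0.08282903] [ 0.92412311 -0.17664381  2.64466629]
True [ 0.48465156 -0.0492793   0.08100406] [-2.14852574  0.5837171  16.67610928]
[ 0.48463918 -0.04929731  0.08101397] [-2.55618858  0.97515989 15.19383145] 12.5667
```

The press ended on a hard stop at 0.081. I let the button up slowly and log force against height to confirm the travel.

Run:
```python
from h import *
x,y,z=ctrl.current_tool_pos()
for k in range(1,9):
    ctrl.move_l([x,y,.081+.001*k],vel=.01);ctrl.sleep(.15);print(ctrl.current_tool_pos()[2].round(4),np.mean([ctrl.current_contact_force()[2] for _ in range(5)]).round(2))
ctrl.move_l([x,y,.13],vel=.08)
ctrl.goto([.44,-.01,.2],R(0));ctrl.sleep(.2)
p,im=shot("wrist","w3.png");cv2.imwrite("pics/w3c.png",cv2.resize(im[60:290,190:430],None,fx=2.4,fy=2.4))
m=(cv2.cvtColor(im,6)[155:225,244:298]>170).astype(np.uint8)
n,l,s,c=cv2.connectedComponentsWithStats(m)
for i in range(1,n):
    if s[i,4]>8: print(s[i],c[i]+[244,155])
print(ctrl.current_t())
```

```text
0.0819 4.5
0.083 2.84
0.084 2.48
0.085 2.34
0.086 1.13
0.0869 -0.95
0.088 0.21
0.089 0.42
[ 1 25  8  6 47] [248.42553191 182.55319149]
[ 11  25  28   7 194] [268.5        183.03092784]
[42 25  8  6 44] [289.79545455 182.40909091]
17.175
```

View pics/w3c.png

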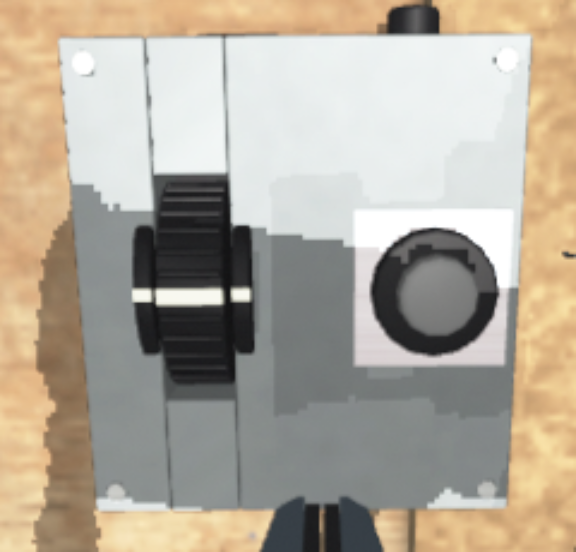

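The force rose over about 5 mm (0.086 to 0.081) to a hard stop, so the button went fully down. The picture shows the bar still between the marks at row 183, the button up again and the controller unmoved.

```bash
python3 -c "
from bench import ctrl
print(ctrl.current_contact_force(),ctrl.sign_off())"
```

```text
the job is handed in; nothing more can be done
[-0.56228315 -0.03442665  0.31602998] None
```

The job is handed in: I rolled the thumbwheel one click so its white bar sits between the index marks, then pressed the button to its stop and saw it come back up. The controller did not visibly move, but sign-off returned no verdict.

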